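# Gauge the slot of the canvas stand

## Task

Find out how wide the slot of the canvas stand on the black board is: the thinnest gauge leaf (yellow grip) already stands loose in it. Go on with the thicker leaves in order, blue grip and then red, standing each one centred and lengthways in the free part of the slot and leaving it there; the first one that will not go down is left standing upright across the slot's mouth. Any leaf thicker than that one stays untouched on the bench, and the yellow one stays in the slot.

Things in the scene. Friction and masses are not known exactly. Their poses are not given: they have to be found in the camera images.
- stand: fixed black board 230 (x) by 150 (y) by 12 mm thick, origin at the centre of its underside, z up. On it two white rails along x, 210 long, 24 thick, tops 62 mm above the bench. Between them an open-topped slot along x, centred on y = 0, floor at 12 mm; its width is unknown, 24 or 48 mm. (The like rails on a plain wooden board are a spare.)
- leaf_thin: gauge leaf standing upright: wooden block 12 mm thick (y), 40 wide (x), 75 high (z, up), with a yellow grip centred on top, 32 (x) by 14 (y) by 45 mm high; 120 mm in all. Origin: centre of the underside. Stands loose in the slot, centred 50 to 75 mm from the stand's middle towards its -x end; the rest of the slot is free.
- leaf_middle: gauge leaf standing upright: wooden block 36 mm thick (y), 40 wide (x), 75 high (z, up), with a blue grip centred on top, 32 (x) by 14 (y) by 45 mm high; 120 mm in all. Origin: centre of the underside. About 90 g; stands on the open bench.
- leaf_thick: gauge leaf standing upright: wooden block 60 mm thick (y), 40 wide (x), 75 high (z, up), with a red grip centred on top, 32 (x) by 14 (y) by 45 mm high; 120 mm in all. Origin: centre of the underside. About 140 g; stands on the open bench. It is too thick for either width of slot.
Things that resemble listed ones, but are neither listed nor needed, are in the scene too. What is shaped like the leaf_thin but orange or white is not meant.

How it is judged:
By the outcome, as a careful person would: the job done as asked, in the order asked, and still so for the second after the job is handed in, with the robot touching nothing.
It also fails if it takes over 58 s, if anything falls off the work surface, if the arm or the gripper's body presses on something with over 40 N, if the wrist force passes 120 N, or if a joint passes its speed limit or range.

## Robot

A 6-joint arm with a two-finger parallel gripper is mounted at the origin on the work surface. World frame = base frame: x ahead of the robot, y to its left, z up, the work surface at z = 0. Lengths are in mm, angles in rad, forces in N, time in s.
With the tool pointing down it reaches from about 400 to 825 mm from the base axis. Payload 7 kg.
Tool frame: the origin (TCP) lies on the centre line of the jaws, within the pads' length; the fingertips stand 17 mm ahead of it and the grasp point (between the pads) lies 2 mm behind it; y points along the fingers, x is the direction in which the jaws open and shut, and the axes are right-handed (so a half turn about y gives the same grasp; the last joint's range is limited). The gripper opens to 85 mm and grips with 20 to 120 N. Pads are 22 mm wide; open, the fingers measure 114 mm over their backs; the gripper's body (76 mm by 85 mm) begins 54 mm behind the grasp point. The pads swing forward as they close: fully open they stand 13 mm farther back than shut.
Start: joints at [1.572, 0.359, 0.012, 0, -1.224, -0.288], TCP at [190.956, 647.403, 218.202] pointing down, gripper open.
Joint ranges: [-3.07, 3.07], [-1.43, 2.12], [-1.02, 1.25], [-3.03, 1.67], [-3.05, -0], [-3.03, 3.03]. Speed limits (rad/s): [2.39, 2.39, 3.01, 3.14, 3.14, 3.14].

## Interface

Orientations are given as a rotation vector (axis times angle).
In Python, from station import r gives the robot as it stands.
- The arm moves only by the tool jog_arm, never from a script. Its argument "steps" is a list of rows, each a list of 7 numbers: the gripper's target within -1 to 1 (fully open at 1, half-way at 0, shut at -1), then the shift along the tool's x, y, z in mm, then the turn, a rotation vector about the tool's x, y, z in rad. In form: [[hand, x, y, z, rx, ry, rz], ...]. A call has 1 to 20 rows; each row is the pose to reach, as a shift and turn from the pose commanded when the call began, along the tool's axes at that moment; what a row does not reach only later rows make up. A row lasts 1/12 s, in which the tool goes at most 41.7 mm and 7.16 degrees, less where a joint would pass 70% of its speed; a pose out of reach is approached as far as the arm can. A call with a gripper value outside its range is refused whole. The fingers move at their own pace and stop on an object; "force" is the grip in N (left out, the last holds). Time passes only in rows, so rows that repeat a pose let the fingers close. It gives the time, the measured TCP pose, the force and the opening at its end, in the units of the state.
- r.sense(): the state, without advancing time (a new reading comes with each control period).
- r.read_camera(name): name is "side" or "top"; returns a dict with "pixels" (480x640x3 uint8, red, green, blue), "vfov" (degrees; the focal length in pixels is half the picture's height over the tangent of half this angle, whatever the lens; pixels are square), "cx", "cy" (the principal point, pixels), "distortion" ([k1, k2, p1, p2, k3] as OpenCV has them; the pictures are not rectified), "cam_to_world" (4x4, takes a point from camera to world coordinates). Camera axes: x right, y up, looking along -z (the intrinsics and any distortion apply to the point x, -y, -z); pixel columns grow to the right and rows downward; lengths in mm; the calibration is good to about 2 mm. A picture is of the moment at which its call begins. There is no depth.
- r.finish_job(): hands the job in, once; it reports no verdict.
The state is a dict: "t": time; "joints": joint angles; "joint_velocities": joint speeds; "joint_torque": joint torques, N m; "tool_pos": TCP position; "orientation": TCP orientation; "contact_force": force on the tool from outside, world axes, zero at the start; "moment": the same for the moment, N m; "gripper_width": opening from 0.0 (shut) to 1.0 (fully open).
Only numpy, scipy, OpenCV 4.12 (cv2) and the standard library are available. Lean on these libraries where they do the work, as an engineer would, in place of code of your own. Each camera call takes 0.05 s, during which the arm holds its last target.

## Working session

There is one attempt and no reset: what is moved stays moved. The work goes in short steps, Python scripts to look and compute and a tool call to move; the robot and the scene stay as the last step left them, time stands still between calls to the robot, and variables do not carry over. Pictures are saved under pics/ and viewed, and the job is handed in when it is done.

Besides the shell and the picture viewer there is one more tool, called by a JSON object that holds its "fn" and its "kwargs", one argument or row to a line. jog_arm: Moves the arm, as the interface text tells. Its arguments: {"type":"object","properties":{"steps":{"type":"array","items":{"type":"array","items":{"type":"number"}}},"force":{"type":"number"}},"required":["steps"]}

```bash
mkdir -p pics; ls
python3 - <<'E'
from station import r
import cv2,pickle
print(r.sense())
for n in("top","side"):
    d=r.read_camera(n);pickle.dump(d,open(f'pics/{n}0.pkl','wb'))
    cv2.imwrite(f'pics/{n}0.png',d['pixels'][:,:,::-1]);print({k:v for k,v in d.items() if k!='pixels'})
E
```

```text
pics
{'t': 0.0, 'joints': array([ 1.57211044e+00,  3.59363759e-01,  1.10330566e-02, -3.29006957e-04,
       -1.22411204e+00, -2.88092317e-01]), 'joint_velocities': array([-3.70387063e-04,  2.80241050e-05,  1.37869565e-04,  7.54020712e-04,
       -5.70300363e-04,  2.81438729e-04]), 'joint_torque': array([-2.11713712e-03, -5.83323240e+01,  2.93420112e+01,  6.93642050e+00,
       -5.74645950e-03, -7.80163134e-06]), 'tool_pos': array([190.83046399, 646.92148132, 217.27124661]), 'orientation': array([-1.06087314,  1.4166059 , -1.41861478]), 'contact_force': array([-0.40967865,  0.4113511 , -0.10121084]), 'moment': array([-0.03237921, -0.03417421, -0.0096795 ]), 'gripper_width': 1.0026229905492265}
{'vfov': 53.45252819050838, 'cx': 317.5842431778864, 'cy': 241.7402005999227, 'distortion': array([-0.00230703,  0.        ,  0.        ,  0.        ,  0.        ]), 'cam_to_world': array([[-1.87261345e-01,  9.59665572e-01, -2.09702594e-01,
         3.25498604e+02],
       [-9.82308020e-01, -1.83386463e-01,  3.79520646e-02,
        -2.08080319e+01],
       [-2.03532713e-03,  2.13099494e-01,  9.77028384e-01,
         8.32674076e+02],
       [ 0.00000000e+00,  0.00000000e+00,  0.00000000e+00,
         1.00000000e+00]])}
{'vfov': 47.401025165715346, 'cx': 322.772447836472, 'cy': 240.64044518065444, 'distortion': array([0.05873272, 0.        , 0.        , 0.        , 0.        ]), 'cam_to_world': array([[ 9.56711703e-01,  1.87946935e-01, -2.22213112e-01,
         2.93337173e+02],
       [-2.90604688e-01,  5.75294122e-01, -7.64581970e-01,
        -7.40924812e+02],
       [-1.58629409e-02,  7.96060690e-01,  6.05008880e-01,
         5.98126401e+02],
       [ 0.00000000e+00,  0.00000000e+00,  0.00000000e+00,
         1.00000000e+00]])}
```

View pics/top0.png

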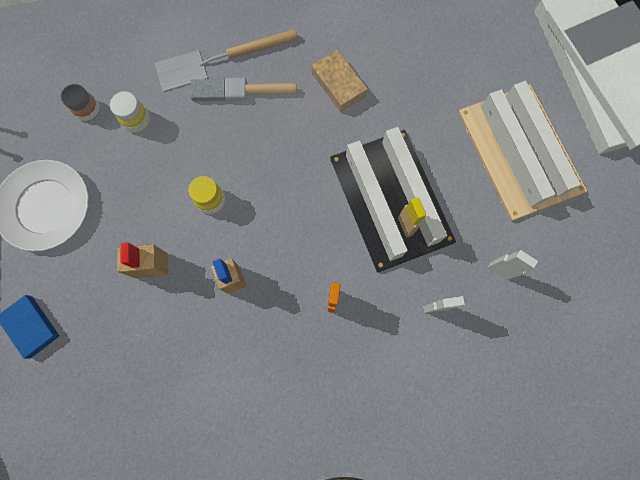

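View pics/side0.png

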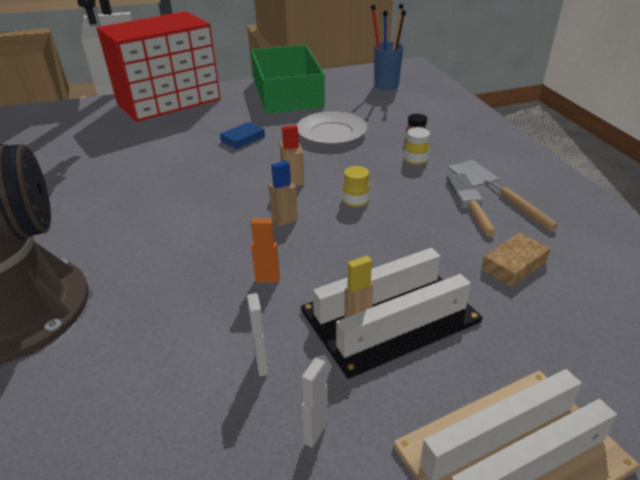

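```bash
cat > h.py <<'E'
import numpy as np,cv2,pickle
def K(d):
    f=240/np.tan(np.radians(d['vfov']/2));return np.array([[f,0,d['cx']],[0,f,d['cy']],[0,0,1.]])
def p2w(d,uv,z):
    uv=np.array(uv,float).reshape(-1,1,2)
    n=cv2.undistortPoints(uv,K(d),d['distortion']).reshape(-1,2)
    T=d['cam_to_world'];D=np.c_[n[:,0],-n[:,1],-np.ones(len(n))]@T[:3,:3].T;o=T[:3,3]
    s=(np.broadcast_to(z,len(n))-o[2])/D[:,2];return o+D*s[:,None]
def w2p(d,P):
    T=d['cam_to_world'];c=(np.array(P,float).reshape(-1,3)-T[:3,3])@T[:3,:3];c=c*[1,-1,-1]
    return cv2.projectPoints(c,np.zeros(3),np.zeros(3),K(d),d['distortion'])[0].reshape(-1,2)
def load(n):return pickle.load(open(f'pics/{n}.pkl','rb'))
def crop(d,x,y,w,h,k,name,pts=None):
    im=cv2.resize(d['pixels'][y:y+h,x:x+w,::-1],None,fx=k,fy=k,interpolation=cv2.INTER_CUBIC)
    if pts is not None:
        for q in pts:cv2.circle(im,(int((q[0]-x+.5)*k),int((q[1]-y+.5)*k)),3,(0,255,0),1)
    for g in range(0,w,10):
        cv2.line(im,(g*k,0),(g*k,5 if g%50 else 12),(0,0,255),1)
        if g%20==0:cv2.putText(im,str(x+g),(g*k,22),0,.35,(0,0,255))
    for g in range(0,h,10):
        cv2.line(im,(0,g*k),(5,g*k),(0,0,255),1)
        if g%20==0:cv2.putText(im,str(y+g),(6,g*k+4),0,.35,(0,0,255))
    cv2.imwrite(f'pics/{name}.png',im)
E
python3 - <<'E'
from h import *
d=load('top0');crop(d,325,120,140,160,5 if 0 else 4,'c1');crop(d,105,230,150,75,5,'c2')
E
```

```text
(no output)
```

View pics/c1.png

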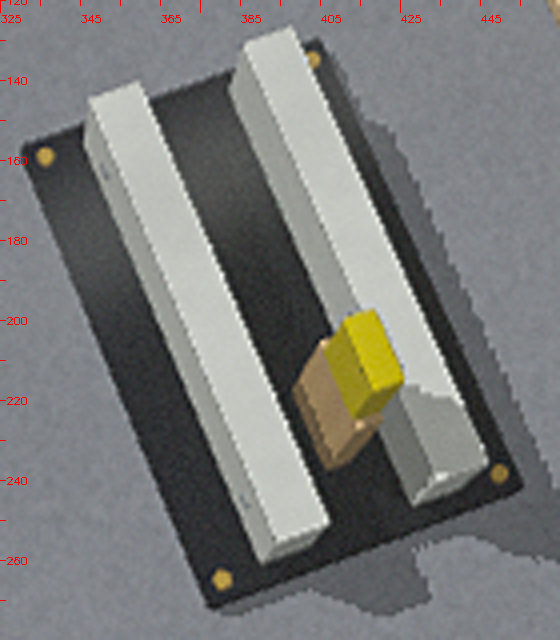

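View pics/c2.png

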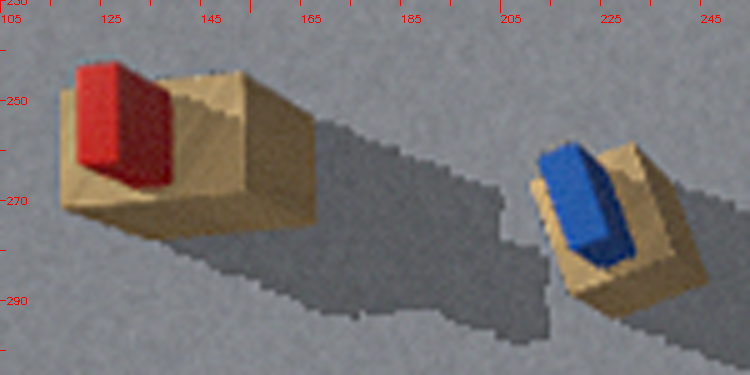

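```bash
cat > fit.py <<'E'
from h import *
from scipy.optimize import least_squares
def fit(obs,g):
    # obs: list of (dict, local pts, pixels)
    def res(p,raw=False):
        c,s=np.cos(p[2]),np.sin(p[2]);o=[]
        for d,L,U in obs:
            L=np.array(L(p[3]) if callable(L) else L,float);W=np.c_[p[0]+c*L[:,0]-s*L[:,1],p[1]+s*L[:,0]+c*L[:,1],L[:,2]]
            o.append(w2p(d,W)-U)
        return np.vstack(o).ravel()
    r=least_squares(res,g,x_scale=[10,10,.1]+[10]*(len(g)-3));return r.x,np.round(r.fun.reshape(-1,2),1)
def box(a,b,z):return [(a/2,b/2,z),(a/2,-b/2,z),(-a/2,-b/2,z),(-a/2,b/2,z)] # TL,TR,BR,BL as in top image
E
cat > m1.py <<'E'
from fit import *
d=load('top0')
L=lambda w:[(115,75,12),(115,-75,12),(-115,-75,12),(-115,75,12)]+[(105,w/2+24,62),(105,w/2,62),(-105,w/2,62),(-105,w/2+24,62),(105,-w/2,62),(105,-w/2-24,62),(-105,-w/2-24,62),(-105,-w/2,62)]
U=[(330.5,156.75),(404.5,130),(455.5,242),(378,272),(347.5,144.5),(359.5,140.75),(407,250.5),(393,256.75),(385.75,131),(398.25,126.75),(447,235),(434,240.75)]
print(fit([(d,L,np.array(U))],[500,-100,.3,40]))
for n,t,U in(('blue',36,[(212.6,261.6),(219.8,258.4),(226.4,277.6),(219.4,280),(211.4,266.4),(231.8,258.6),(239.8,280.8),(219.6,289.2)]),
 ('red',60,[(120.4,243.6),(128.6,242.4),(128.6,263.2),(121,262),(117,248.4),(153.2,244.4),(154,268.2),(117.4,271.6)])):
    print(n,fit([(d,box(32,14,120)+box(40,t,75),np.array(U))],[450,200,.2]))
E
python3 m1.py
python3 - <<'E'
from h import *
d=load('side0');crop(d,295,245,195,125,4,'s1');crop(d,255,110,60,125,5,'s2')
E
```

```text
(array([ 5.55202694e+02, -1.98325426e+02,  1.74423539e-01,  4.86814947e+01]), array([[-0.9, -0.7],
       [ 0.5, -0.9],
       [ 0.6,  0.2],
       [-0.7,  0.2],
       [-0.8,  0.3],
       [ 0.1, -0.5],
       [ 0.1,  0.7],
       [ 0.6, -0.5],
       [-0.2, -0. ],
       [-0. , -0.3],
       [ 0.4,  0.9],
       [ 0.2,  0.2]]))
blue (array([4.64302282e+02, 1.04812555e+02, 1.92964065e-01]), array([[-0.7, -0.3],
       [ 0.8, -0.4],
       [ 1.3, -0.2],
       [-0.5,  0.8],
       [-0.7,  0. ],
       [ 0. , -0.4],
       [ 0.4,  0.3],
       [-0.6,  0.2]]))
red (array([ 5.16825061e+02,  2.43859235e+02, -8.78913079e-02]), array([[-0.6, -0.6],
       [ 0.3, -0.3],
       [ 0.7, -0.6],
       [-1. ,  1.5],
       [-0.2, -0.6],
       [ 0.6, -0.2],
       [ 0.5,  0.2],
       [-0.3,  0.5]]))
```

View pics/s1.png

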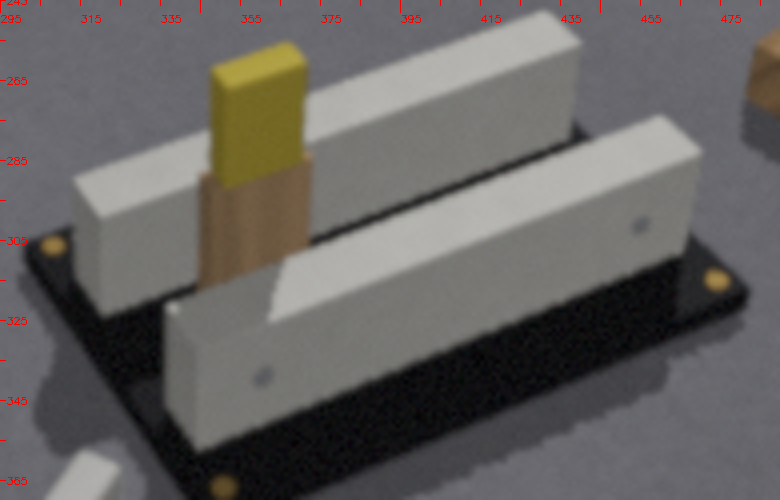

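View pics/s2.png

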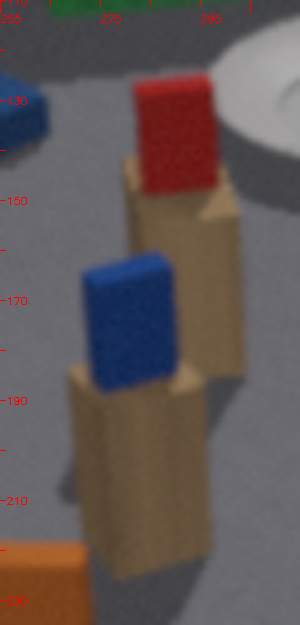

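```bash
cat >> m1.py <<'E'
print('joint');s=load('side0')
US=[(336.75,320.75),(344.5,328.25),(460,273.75),(470.5,283.25),(313.75,290),(320.75,299),(431.5,247.5),(440.5,255.5)]
LS=[(-105,-24,62),(-105,-48,62),(105,-24,62),(105,-48,62),(-105,48,62),(-105,24,62),(105,48,62),(105,24,62)]
U=[(330.5,156.75),(404.5,130),(455.5,242),(378,272),(347.5,144.5),(359.5,140.75),(407,250.5),(393,256.75),(385.75,131),(398.25,126.75),(447,235),(434,240.75)]
print(fit([(s,LS,np.array(US))],[500,-100,.3]))
print(fit([(d,L(48),np.array(U)),(s,LS,np.array(US))],[500,-100,.3])[0])
UB=np.array([(275,188),(290.6,184.6),(279.4,226),(297,220.4),(272,217)]);LB=[(-16,-7,75),(16,-7,75),(-20,-18,0),(20,-18,0),(-20,18,0)]
print('blue',fit([(s,LB,UB)],[460,100,.2]),fit([(s,LB,UB),(d,box(32,14,120)+box(40,36,75),np.array([(212.6,261.6),(219.8,258.4),(226.4,277.6),(219.4,280),(211.4,266.4),(231.8,258.6),(239.8,280.8),(219.6,289.2)]))],[460,100,.2])[0])
UB=np.array([(303.6,184.6),(284.4,148.4),(298.6,147)]);LB=[(20,-30,0),(-16,-7,75),(16,-7,75)]
print('red',fit([(s,LB,UB)],[520,240,-.1]),fit([(s,LB,UB),(d,box(32,14,120)+box(40,60,75),np.array( [(120.4,243.6),(128.6,242.4),(128.6,263.2),(121,262),(117,248.4),(153.2,244.4),(154,268.2),(117.4,271.6)]))],[460,100,.2])[0])
U=np.array([(348.25,262),(353,267),(350,291.5),(371.25,285.5),(371.5,260),(368.5,255)]);LY=[(-16,7,120),(-16,-7,120),(-16,-7,75),(16,-7,75),(16,-7,120),(16,7,120)]
print('yellow',fit([(s,LY,U)],[500,-210,.17]))
E
python3 m1.py | sed -n '/joint/,$p'
python3 - <<'E'
from station import r
from scipy.spatial.transform import Rotation as R
s=r.sense();print(R.from_rotvec(s['orientation']).as_matrix().round(3))
E
```

```text
joint
(array([ 5.54795520e+02, -1.97998657e+02,  1.74485245e-01]), array([[-0.7, -0.6],
       [ 0.1,  3.5],
       [ 0.7, -0.7],
       [ 0.7, -0.7],
       [-0.9, -1.5],
       [-0.5, -0.4],
       [ 0.3, -0.7],
       [ 0.5, -0.3]]))
[ 5.54981011e+02 -1.98175789e+02  1.74471192e-01]
blue (array([4.63447910e+02, 1.05203927e+02, 1.82932421e-01]), array([[ 0.4,  0.7],
       [ 0.8, -0.3],
       [-0.9,  0.1],
       [ 0.8, -0.2],
       [-1.1, -0.5]])) [4.64019732e+02 1.04884914e+02 1.87676909e-01]
red (array([ 5.16863754e+02,  2.45973117e+02, -1.68529588e-01]), array([[ 0.1, -0.1],
       [-0.8, -0.1],
       [ 0.7,  0.2]])) [ 5.16583196e+02  2.43968704e+02 -9.47727754e-02]
yellow (array([ 5.04169292e+02, -1.96808233e+02,  1.32462749e-01]), array([[-1. , -0.8],
       [-1.1,  0.2],
       [ 1.4,  0.2],
       [ 0.2, -0.3],
       [ 1.2,  0.7],
       [-0.7, -0. ]]))
[[-0.283 -0.     0.959]
 [-0.959 -0.001 -0.283]
 [ 0.001 -1.     0.   ]]
```

```bash
cat > mv.py <<'E'
import sys;import numpy as np
from station import r
from scipy.spatial.transform import Rotation as R
# usage: mv.py x y z yaw  -> shift from measured pose
s=r.sense();M=R.from_rotvec(s['orientation']).as_matrix()
x,y,z,yaw=map(float,sys.argv[1:])
for fl in(0,np.pi):
    a=yaw+fl; X=np.array([np.sin(a),-np.cos(a),0]);Y=np.array([0,0,-1.]);T=np.c_[X,Y,np.cross(X,Y)]
    rv=R.from_matrix(M.T@T).as_rotvec()
    if np.linalg.norm(rv)<1.7:print('shift',(M.T@(np.array([x,y,z])-s['tool_pos'])).round(1),'rot',rv.round(4))
print('pos',s['tool_pos'].round(1),'F',s['contact_force'].round(1),'w',round(s['gripper_width'],3),'t',round(s['t'],2),'j',s['joints'].round(2))
E
python3 mv.py 464 104.9 180 0.188
```

```text
shift [442.6  38.1 415.4] rot [ 2.000e-04 -4.749e-01  1.400e-03]
pos [190.9 647.  217.4] F [ 0.1 -0.3 -0.6] w 0.998 t 0.1 j [ 1.57  0.36  0.01 -0.   -1.22 -0.29]
```

{"fn": "jog_arm", "kwargs": {
  "steps": [
    [1, 442.6, 38, 415.4, 0, -0.475, 0],
    [1, 442.6, 38, 415.4, 0, -0.475, 0],
    [1, 442.6, 38, 415.4, 0, -0.475, 0],
    [1, 442.6, 38, 415.4, 0, -0.475, 0],
    [1, 442.6, 38, 415.4, 0, -0.475, 0],
    [1, 442.6, 38, 415.4, 0, -0.475, 0],
    [1, 442.6, 38, 415.4, 0, -0.475, 0],
    [1, 442.6, 38, 415.4, 0, -0.475, 0],
    [1, 442.6, 38, 415.4, 0, -0.475, 0],
    [1, 442.6, 38, 415.4, 0, -0.475, 0],
    [1, 442.6, 38, 415.4, 0, -0.475, 0],
    [1, 442.6, 38, 415.4, 0, -0.475, 0],
    [1, 442.6, 38, 415.4, 0, -0.475, 0],
    [1, 442.6, 38, 415.4, 0, -0.475, 0],
    [1, 442.6, 38, 415.4, 0, -0.475, 0],
    [1, 442.6, 38, 415.4, 0, -0.475, 0],
    [1, 442.6, 38, 415.4, 0, -0.475, 0],
    [1, 442.6, 38, 415.4, 0, -0.475, 0],
    [1, 442.6, 38, 415.4, 0, -0.475, 0],
    [1, 442.6, 38, 415.4, 0, -0.475, 0]
  ]
}}

```text
t: 1.77
tool_pos: [463.9, 106.3, 180.3]
orientation: [-1.293, 1.068, -1.068]
contact_force: [0.1, -0.5, -0.4]
gripper_width: 1.0
```

```bash
python3 mv.py 464 104.9 97 0.188
python3 - <<'E'
from station import r
from h import *
d=r.read_camera('side');crop(d,180,60,180,180,4,'s3')
E
```

```text
shift [ 1.4 83.3 -0.2] rot [-0.0002  0.0018 -0.0002]
pos [463.9 106.3 180.3] F [ 0.1 -0.5 -0.4] w 1.0 t 1.77 j [ 0.64  0.06 -0.47 -0.   -1.04  1.12]
```

View pics/s3.png

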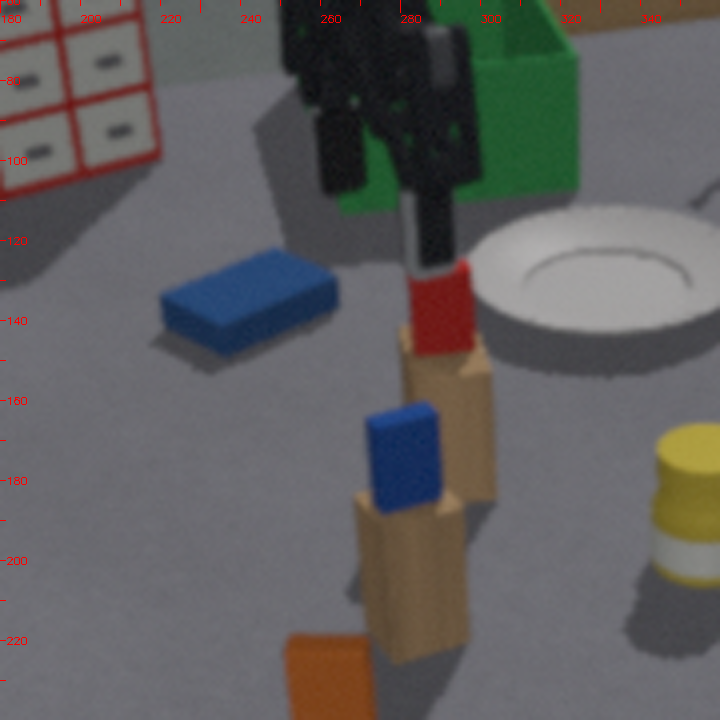

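{"fn": "jog_arm", "kwargs": {
  "steps": [
    [1, 1, 25, 0, 0, 0, 0],
    [1, 1, 55, 0, 0, 0, 0],
    [1, 1, 75, 0, 0, 0, 0],
    [1, 1, 83, 0, 0, 0, 0],
    [1, 1, 83, 0, 0, 0, 0],
    [-1, 1, 83, 0, 0, 0, 0],
    [-1, 1, 83, 0, 0, 0, 0],
    [-1, 1, 83, 0, 0, 0, 0],
    [-1, 1, 83, 0, 0, 0, 0],
    [-1, 1, 83, 0, 0, 0, 0],
    [-1, 1, 83, 0, 0, 0, 0],
    [-1, 1, 83, 0, 0, 0, 0],
    [-1, 1, 83, 0, 0, 0, 0]
  ],
  "force": 40
}}

```text
t: 2.9
tool_pos: [464.9, 104.6, 97.9]
orientation: [-1.291, 1.069, -1.07]
contact_force: [-1.4, 0.3, 5.9]
gripper_width: 0.148
```

```bash
python3 mv.py 464 104.9 97 0.188
```

```text
shift [-0.4  0.9 -0.8] rot [-0.0013  0.0005 -0.0003]
pos [464.9 104.6  97.9] F [-1.4  0.3  5.9] w 0.148 t 2.9 j [ 0.64  0.15 -0.58  0.   -0.84  1.12]
```

{"fn": "jog_arm", "kwargs": {
  "steps": [
    [-1, 0, -20, 0, 0, 0, 0],
    [-1, 0, -50, 0, 0, 0, 0],
    [-1, 0, -85, 0, 0, 0, 0],
    [-1, 0, -120, 0, 0, 0, 0],
    [-1, 0, -145, 0, 0, 0, 0],
    [-1, 0, -145, 0, 0, 0, 0],
    [-1, 0, -145, 0, 0, 0, 0]
  ]
}}

```text
t: 3.48
tool_pos: [464.7, 104.7, 243.3]
orientation: [-1.289, 1.069, -1.07]
contact_force: [0.0, 0.0, -2.3]
gripper_width: 0.145
```

```bash
python3 mv.py 588.5 -192.3 243 0.1745
```

```text
shift [314.9  -0.   66.1] rot [-0.0024  0.0135 -0.0015]
pos [464.7 104.7 243.3] F [ 0.   0.  -2.3] w 0.145 t 3.48 j [ 0.64  0.01 -0.37 -0.   -1.19  1.12]
```

{"fn": "jog_arm", "kwargs": {
  "steps": [
    [-1, 30, 0, 6.3, 0, 0.013, 0],
    [-1, 60, 0, 12.6, 0, 0.013, 0],
    [-1, 90, 0, 19, 0, 0.013, 0],
    [-1, 120, 0, 25, 0, 0.013, 0],
    [-1, 150, 0, 31.5, 0, 0.013, 0],
    [-1, 180, 0, 38, 0, 0.013, 0],
    [-1, 210, 0, 44, 0, 0.013, 0],
    [-1, 240, 0, 50, 0, 0.013, 0],
    [-1, 270, 0, 57, 0, 0.013, 0],
    [-1, 295, 0, 62, 0, 0.013, 0],
    [-1, 310, 0, 65, 0, 0.013, 0],
    [-1, 315, 0, 66, 0, 0.013, 0],
    [-1, 315, 0, 66, 0, 0.013, 0],
    [-1, 315, 0, 66, 0, 0.013, 0],
    [-1, 315, 0, 66, 0, 0.013, 0]
  ]
}}

```text
t: 4.73
tool_pos: [587.7, -191.7, 241.9]
orientation: [-1.287, 1.079, -1.078]
contact_force: [-1.1, 0.2, -0.9]
gripper_width: 0.147
```

```bash
python3 mv.py 588.5 -192.3 114 0.1745;  python3 - <<'E'
from station import r
from h import *
for n in('side','top'):
    d=r.read_camera(n);pickle.dump(d,open(f'pics/{n}1.pkl','wb'));crop(d,295,90,195,255,3,n[0]+'4')
E
```

```text
shift [  0.8 127.9   0.8] rot [ 0.0005  0.0014 -0.0005]
pos [ 587.7 -191.7  241.9] F [-1.1  0.2 -0.9] w 0.147 t 4.73 j [-0.    0.25 -0.08 -0.   -1.24  1.75]
```

View pics/s4.png

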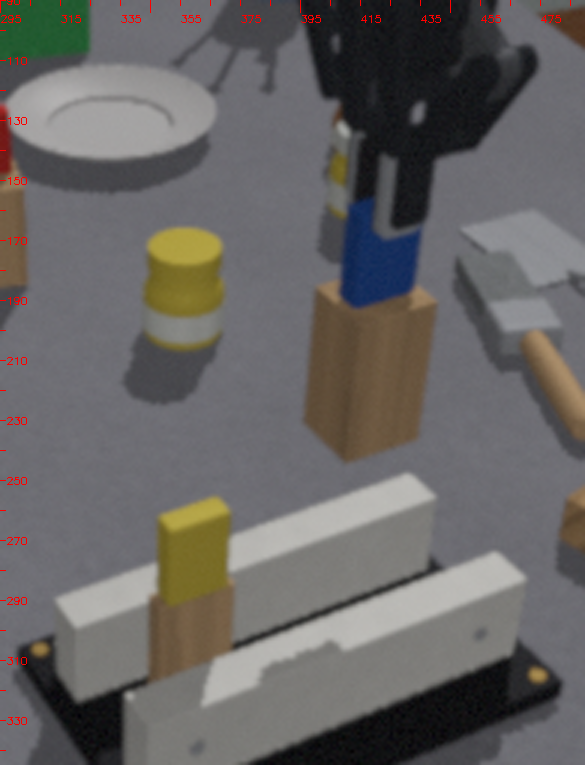

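View pics/t4.png

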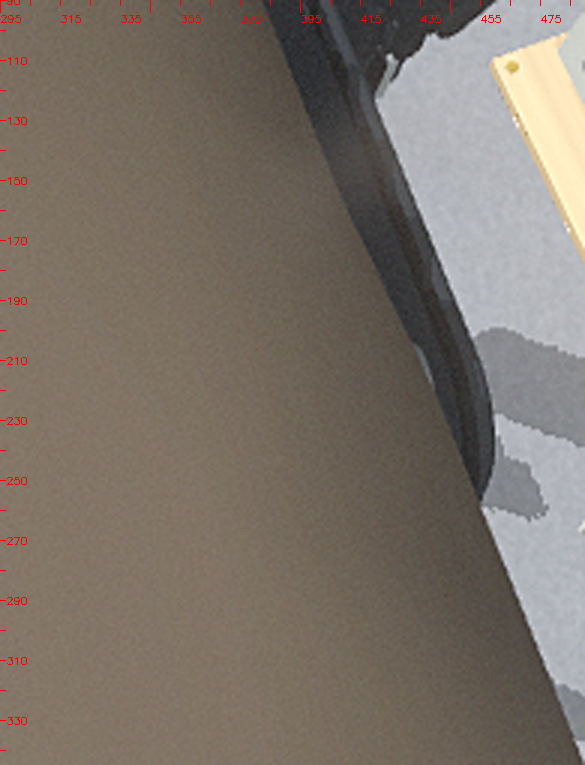

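Run:
```python
from h import *
d=load('side1');a=.1745;c,s=np.cos(a),np.sin(a)
L=np.array([(x,y,z) for x in(-20,20) for y in(-18,18) for z in(0,75)]+[(x,-7,75) for x in(-16,16)],float)
for k in(0,-.9):
  x=L[:,0]+k
  P=np.c_[587.7+c*x-s*L[:,1],-191.7+s*x+c*L[:,1],L[:,2]+144.9]
  q=w2p(d,P)
crop(d,375,150,80,110,6,'s5',q)
```

```text
(no output)
```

View pics/s5.png

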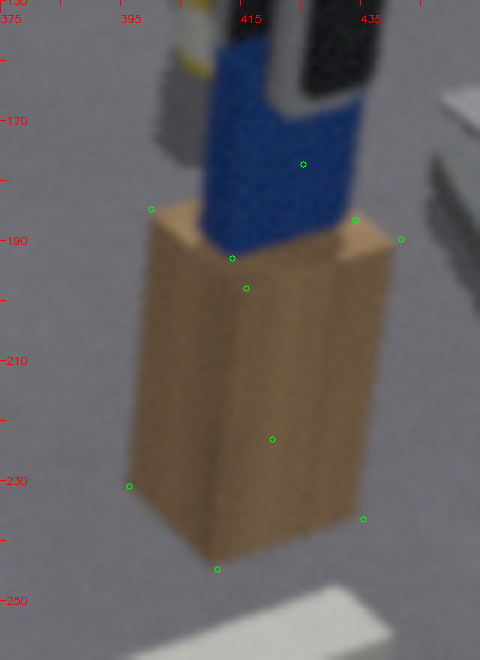

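{"fn": "jog_arm", "kwargs": {
  "steps": [
    [-1, 0.8, 25, 0.8, 0, 0, 0],
    [-1, 0.8, 50, 0.8, 0, 0, 0],
    [-1, 0.8, 65, 0.8, 0, 0, 0],
    [-1, 0.8, 73, 0.8, 0, 0, 0],
    [-1, 0.8, 80, 0.8, 0, 0, 0],
    [-1, 0.8, 85, 0.8, 0, 0, 0],
    [-1, 0.8, 90, 0.8, 0, 0, 0],
    [-1, 0.8, 90, 0.8, 0, 0, 0]
  ]
}}

```text
t: 5.5
tool_pos: [589.0, -193.2, 151.9]
orientation: [-1.287, 1.079, -1.079]
contact_force: [-0.0, 0.1, -2.1]
gripper_width: 0.151
```

```bash
python3 mv.py 588.5 -192.3 114 0.1745;  python3 - <<'E'
from station import r
from h import *
for n in('side',):
    d=r.read_camera(n);crop(d,295,150,195,200,4,n[0]+'6')
E
```

```text
shift [-0.9 37.9 -0.4] rot [ 0.0001  0.0008 -0.0001]
pos [ 589.  -193.2  151.9] F [-0.   0.1 -2.1] w 0.151 t 5.5 j [-0.    0.32 -0.21 -0.   -1.05  1.75]
```

View pics/s6.png

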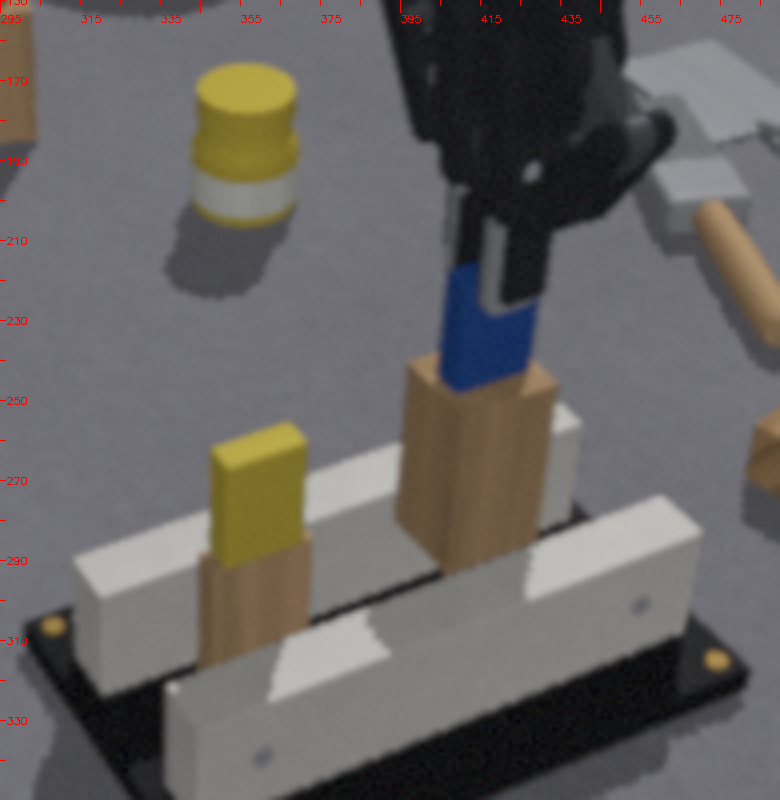

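{"fn": "jog_arm", "kwargs": {
  "steps": [
    [-1, -0.8, 10, 0, 0, 0, 0],
    [-1, -0.8, 20, 0, 0, 0, 0],
    [-1, -0.8, 30, 0, 0, 0, 0],
    [-1, -0.8, 37, 0, 0, 0, 0],
    [-1, -0.8, 41, 0, 0, 0, 0],
    [-1, -0.8, 43, 0, 0, 0, 0],
    [-1, -0.8, 43, 0, 0, 0, 0]
  ]
}}

```text
t: 6.13
tool_pos: [589.2, -192.8, 110.1]
orientation: [-1.288, 1.078, -1.079]
contact_force: [-3.4, 0.9, 7.5]
gripper_width: 0.148
```

```bash
python3 mv.py 588.5 -192.3 109 0.1745
```

```text
shift [-0.7  1.1 -0.6] rot [-0.0002  0.0013  0.0009]
pos [ 589.2 -192.8  110.1] F [-3.4  0.9  7.5] w 0.148 t 6.13 j [-0.    0.36 -0.26  0.   -0.96  1.75]
```

{"fn": "jog_arm", "kwargs": {
  "steps": [
    [-0.3, 0, -1, 0, 0, 0, 0],
    [0, 0, -1, 0, 0, 0, 0],
    [0, 0, -1, 0, 0, 0, 0],
    [0, 0, -1, 0, 0, 0, 0],
    [0, 0, -1, 0, 0, 0, 0],
    [0, 0, -15, 0, 0, 0, 0],
    [0, 0, -35, 0, 0, 0, 0],
    [0, 0, -65, 0, 0, 0, 0],
    [0, 0, -95, 0, 0, 0, 0],
    [0.5, 0, -120, 0, 0, 0, 0],
    [0.5, 0, -120, 0, 0, 0, 0],
    [0.5, 0, -120, 0, 0, 0, 0]
  ]
}}

```text
t: 7.13
tool_pos: [589.8, -192.6, 231.0]
orientation: [-1.285, 1.076, -1.081]
contact_force: [-0.4, 0.6, -0.8]
gripper_width: 0.753
```

```bash
python3 mv.py 516.7 244.3 190 -0.095;  python3 - <<'E'
from station import r
from h import *
for n in('side',):
    d=r.read_camera(n);pickle.dump(d,open(f'pics/{n}2.pkl','wb'));crop(d,295,180,195,170,4,n[0]+'7')
E
```

```text
shift [-443.    40.7    4. ] rot [-0.0037  0.2702  0.0003]
pos [ 589.8 -192.6  231. ] F [-0.4  0.6 -0.8] w 0.753 t 7.13 j [-0.    0.26 -0.1   0.   -1.21  1.75]
```

View pics/s7.png

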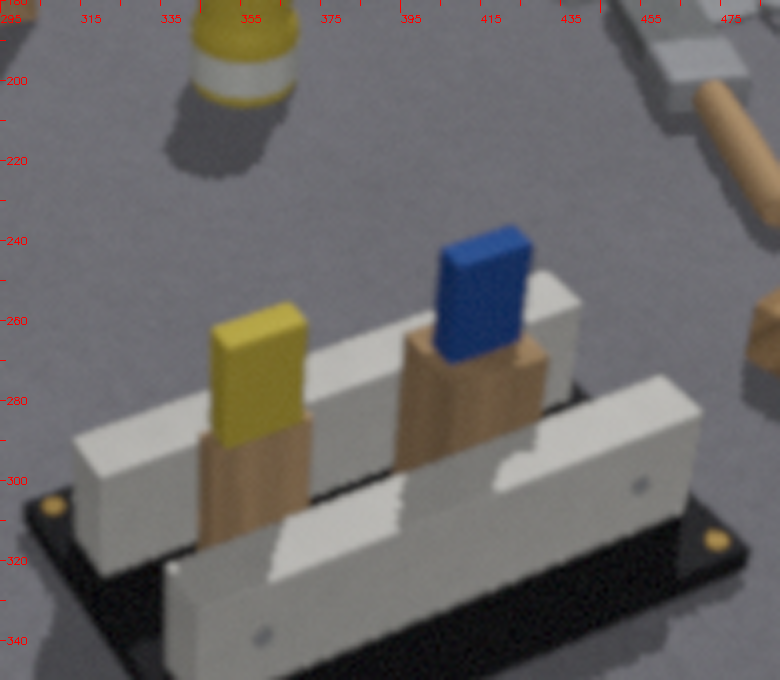

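Run:
```python
from fit import *
s=load('side2')
def loc(p):
    a=.1745;dx,dy=p[0]-555,p[1]+198.2;return np.round([np.cos(a)*dx+np.sin(a)*dy,-np.sin(a)*dx+np.cos(a)*dy,p[2]-a],3)
LY=[(-16,7,132),(-16,-7,132),(-16,-7,87),(16,-7,87),(16,-7,132),(16,7,132)]
for n,U,L in(('y',[(348.25,262),(353,267),(350,291.5),(371.25,285.5),(371.5,260),(368.5,255)],LY),
 ('b',[(405,242.5),(408.75,246.5),(406.75,270.5),(426,264.5),(427.75,240.5),(424,236.5),(432,268.75)],LY+[(20,-18,87)])):
    p,e=fit([(s,L,np.array(U))],[560,-200,.17]);print(n,p,loc(p),e.ravel())
for x in(78,80,82):
    a=.1745;print(x,555+x*np.cos(a),-198.2+x*np.sin(a))
```

```text
y [ 4.99020625e+02 -2.09984932e+02  1.42513532e-01] [-5.7175e+01 -1.8870e+00 -3.2000e-02] [-1.3 -0.9 -1.2  0.1  1.2  0.8  0.4 -0.1  1.5  0.4 -0.6 -0.5]
b [ 5.88968652e+02 -1.93111598e+02  1.33430022e-01] [34.336 -0.886 -0.041] [-1.1 -1.3  0.5  0.2 -0.   1.  -0.2  0.8  1.2  0.1 -0.6 -1.3  0.4  0.3]
78 631.8154506505845 -184.65797129867093
80 633.785077590343 -184.31073979350865
82 635.7547045301017 -183.96350828834636
```

{"fn": "jog_arm", "kwargs": {
  "steps": [
    [0.6, -35, 0, 0, 0, 0.03, 0],
    [0.6, -70, 0, 1, 0, 0.06, 0],
    [0.6, -105, 0, 1, 0, 0.09, 0],
    [0.6, -140, 0, 1, 0, 0.12, 0],
    [0.6, -175, 0, 2, 0, 0.15, 0],
    [0.6, -210, 0, 2, 0, 0.18, 0],
    [0.6, -245, 0, 2, 0, 0.21, 0],
    [0.6, -280, 5, 3, 0, 0.24, 0],
    [0.6, -315, 10, 3, 0, 0.27, 0],
    [0.6, -350, 20, 3, 0, 0.27, 0],
    [0.6, -385, 30, 4, 0, 0.27, 0],
    [0.6, -415, 40, 4, 0, 0.27, 0],
    [0.6, -435, 40, 4, 0, 0.27, 0],
    [0.6, -443, 40, 4, 0, 0.27, 0],
    [0.6, -443, 40, 4, 0, 0.27, 0],
    [0.6, -443, 40, 4, 0, 0.27, 0],
    [0.6, -443, 40, 4, 0, 0.27, 0]
  ]
}}

```text
t: 8.6
tool_pos: [515.6, 243.4, 188.9]
orientation: [-1.163, 1.279, -1.279]
contact_force: [0.7, -0.8, 0.4]
gripper_width: 0.8
```

```bash
python3 mv.py 516.7 244.3 97 -0.095
```

```text
shift [-1.  91.9  1.1] rot [ 0.0005 -0.0003  0.0006]
pos [515.6 243.4 188.9] F [ 0.7 -0.8  0.4] w 0.8 t 8.6 j [ 0.78  0.21 -0.27 -0.   -1.1   0.69]
```

{"fn": "jog_arm", "kwargs": {
  "steps": [
    [0.6, -0.5, 25, 1, 0, 0, 0],
    [0.6, -0.5, 55, 1, 0, 0, 0],
    [0.6, -0.5, 80, 1, 0, 0, 0],
    [0.6, -0.5, 90, 1, 0, 0, 0],
    [0.6, -0.5, 90, 1, 0, 0, 0],
    [-1, -0.5, 90, 1, 0, 0, 0],
    [-1, -0.5, 90, 1, 0, 0, 0],
    [-1, -0.5, 90, 1, 0, 0, 0],
    [-1, -0.5, 90, 1, 0, 0, 0],
    [-1, -0.5, 90, 1, 0, 0, 0],
    [-1, -0.5, 90, 1, 0, 0, 0],
    [-1, -0.5, 90, 1, 0, 0, 0]
  ],
  "force": 40
}}

```text
t: 9.6
tool_pos: [517.3, 245.1, 100.5]
orientation: [-1.161, 1.278, -1.278]
contact_force: [-1.3, -1.5, 6.4]
gripper_width: 0.144
```

{"fn": "jog_arm", "kwargs": {
  "steps": [
    [-1, 0, -20, 0, 0, 0, 0],
    [-1, 0, -50, 0, 0, 0, 0],
    [-1, 0, -85, 0, 0, 0, 0],
    [-1, 0, -120, 0, 0, 0, 0],
    [-1, 0, -155, 0, 0, 0, 0],
    [-1, 0, -175, 0, 0, 0, 0],
    [-1, 0, -175, 0, 0, 0, 0],
    [-1, 0, -175, 0, 0, 0, 0]
  ]
}}

```text
t: 10.27
tool_pos: [516.8, 245.2, 275.4]
orientation: [-1.16, 1.279, -1.278]
contact_force: [-0.6, -0.1, -2.7]
gripper_width: 0.145
```

```bash
python3 mv.py 633.8 -184.3 273 0.1745
```

```text
shift [416.5   1.6 157.1] rot [-0.0017 -0.2693 -0.0022]
pos [516.8 245.2 275.4] F [-0.6 -0.1 -2.7] w 0.145 t 10.27 j [ 0.78  0.16 -0.13 -0.   -1.28  0.69]
```

{"fn": "jog_arm", "kwargs": {
  "steps": [
    [-1, 25, 0, 10, 0, -0.02, 0],
    [-1, 55, 0, 21, 0, -0.04, 0],
    [-1, 85, 0, 32, 0, -0.06, 0],
    [-1, 115, 0, 43, 0, -0.08, 0],
    [-1, 145, 0, 55, 0, -0.1, 0],
    [-1, 175, 0, 66, 0, -0.12, 0],
    [-1, 205, 0, 77, 0, -0.14, 0],
    [-1, 235, 0, 89, 0, -0.16, 0],
    [-1, 265, 0, 100, 0, -0.18, 0],
    [-1, 295, 0, 111, 0, -0.2, 0],
    [-1, 325, 0, 122.5, 0, -0.22, 0],
    [-1, 355, 0, 134, 0, -0.25, 0],
    [-1, 380, 0, 143, 0, -0.269, 0],
    [-1, 400, 0, 151, 0, -0.269, 0],
    [-1, 412, 0, 156, 0, -0.269, 0],
    [-1, 416.5, 1.5, 157, 0, -0.269, 0],
    [-1, 416.5, 1.5, 157, 0, -0.269, 0],
    [-1, 416.5, 1.5, 157, 0, -0.269, 0],
    [-1, 416.5, 1.5, 157, 0, -0.269, 0]
  ]
}}

```text
t: 11.85
tool_pos: [633.3, -183.7, 272.5]
orientation: [-1.287, 1.08, -1.079]
contact_force: [-0.2, 0.8, -1.3]
gripper_width: 0.147
```

```bash
python3 mv.py 633.8 -184.3 180 0.1745;  python3 - <<'E'
from station import r
from h import *
st=r.sense();p=st['tool_pos'];d=r.read_camera('side');pickle.dump(d,open('pics/side3.pkl','wb'))
a=.1745;c,s=np.cos(a),np.sin(a)
L=np.array([(x,y,z) for x in(-20,20) for y in(-30,30) for z in(0,75)]+[(x,-7,75) for x in(-16,16)],float)
P=np.c_[p[0]+c*L[:,0]-s*L[:,1],p[1]+s*L[:,0]+c*L[:,1],L[:,2]+p[2]-100.5]
crop(d,380,110,120,190,4,'s8',w2p(d,P))
E
```

```text
shift [ 0.7 92.5  0.4] rot [ 0.0004  0.0006 -0.0004]
pos [ 633.3 -183.7  272.5] F [-0.2  0.8 -1.3] w 0.147 t 11.85 j [ 0.01  0.31  0.06 -0.   -1.32  1.73]
```

View pics/s8.png

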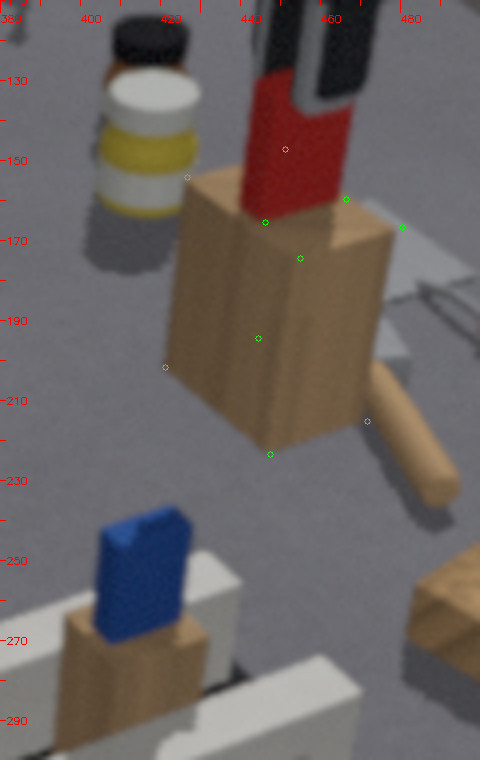

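{"fn": "jog_arm", "kwargs": {
  "steps": [
    [-1, 0.5, 20, 1.5, 0, 0, 0],
    [-1, 0.5, 45, 1.5, 0, 0, 0],
    [-1, 0.5, 70, 1.5, 0, 0, 0],
    [-1, 0.5, 88, 1.5, 0, 0, 0],
    [-1, 0.5, 95, 1.5, 0, 0, 0],
    [-1, 0.5, 99, 1.5, 0, 0, 0],
    [-1, 0.5, 101, 1.5, 0, 0, 0],
    [-1, 0.5, 101, 1.5, 0, 0, 0],
    [-1, 0.5, 101, 1.5, 0, 0, 0]
  ]
}}

```text
t: 12.65
tool_pos: [635.9, -184.9, 173.1]
orientation: [-1.286, 1.078, -1.081]
contact_force: [0.1, -0.3, -1.5]
gripper_width: 0.148
```

```bash
python3 mv.py 634.8 -184.2 162 0.1745;  python3 - <<'E'
from station import r
from h import *
st=r.sense();p=st['tool_pos'];d=r.read_camera('side')
crop(d,340,170,150,160,4,'s9')
E
```

```text
shift [-0.9 11.1 -0.9] rot [-0.002   0.0001  0.0006]
pos [ 635.9 -184.9  173.1] F [ 0.1 -0.3 -1.5] w 0.148 t 12.65 j [ 0.01  0.37 -0.08  0.   -1.12  1.73]
```

View pics/s9.png

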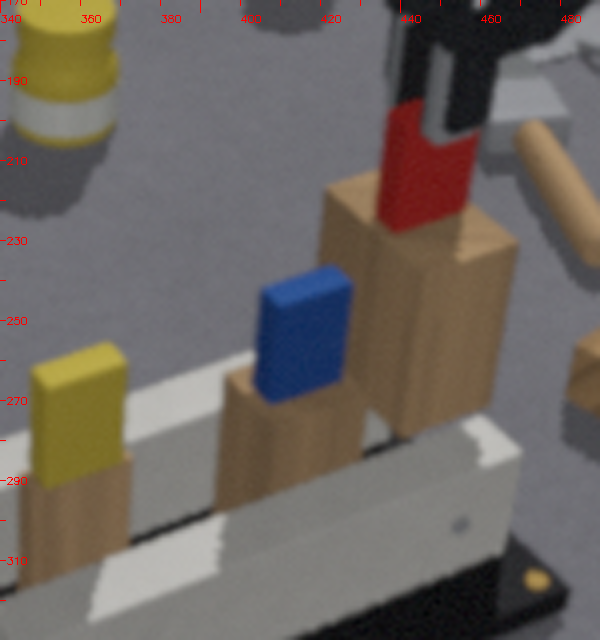

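{"fn": "jog_arm", "kwargs": {
  "steps": [
    [-1, -0.8, 4, -0.5, 0, 0, 0],
    [-1, -0.8, 8, -0.5, 0, 0, 0],
    [-1, -0.8, 10, -0.5, 0, 0, 0],
    [-1, -0.8, 11, -0.5, 0, 0, 0],
    [-1, -0.8, 12, -0.5, 0, 0, 0],
    [-1, -0.8, 12, -0.5, 0, 0, 0],
    [-1, -0.8, 12, -0.5, 0, 0, 0]
  ]
}}

```text
t: 13.28
tool_pos: [635.7, -184.6, 162.6]
orientation: [-1.285, 1.076, -1.082]
contact_force: [-3.8, 2.6, 13.5]
gripper_width: 0.146
```

```bash
python3 mv.py 634.8 -184.2 162 0.1745
```

```text
shift [-0.5  0.6 -0.8] rot [-0.0034  0.0005  0.0018]
pos [ 635.7 -184.6  162.6] F [-3.8  2.6 13.5] w 0.146 t 13.28 j [ 0.01  0.37 -0.1   0.   -1.1   1.73]
```

Resting on the rail tops (z 162.6 = 62 + 100.5, 13 N up): it will not go down. Release gently.

{"fn": "jog_arm", "kwargs": {
  "steps": [
    [-1, 0, -0.8, 0, 0, 0, 0],
    [-0.5, 0, -0.8, 0, 0, 0, 0],
    [-0.3, 0, -1, 0, 0, 0, 0],
    [0, 0, -1, 0, 0, 0, 0],
    [0, 0, -1, 0, 0, 0, 0],
    [0, 0, -1, 0, 0, 0, 0],
    [0, 0, -12, 0, 0, 0, 0],
    [0, 0, -30, 0, 0, 0, 0],
    [0, 0, -60, 0, 0, 0, 0],
    [0, 0, -90, 0, 0, 0, 0],
    [0, 0, -100, 0, 0, 0, 0],
    [0, 0, -100, 0, 0, 0, 0]
  ]
}}

```text
t: 14.28
tool_pos: [636.2, -184.8, 264.7]
orientation: [-1.283, 1.074, -1.084]
contact_force: [0.2, -1.2, -0.4]
gripper_width: 0.493
```

{"fn": "jog_arm", "kwargs": {
  "steps": [
    [0, -35, -100, 0, 0, 0, 0],
    [0, -70, -100, 0, 0, 0, 0],
    [0, -105, -100, 0, 0, 0, 0],
    [0, -140, -100, 0, 0, 0, 0],
    [0, -175, -100, 0, 0, 0, 0],
    [0, -210, -100, 0, 0, 0, 0],
    [0, -245, -100, 0, 0, 0, 0],
    [0, -280, -100, 0, 0, 0, 0],
    [0, -315, -100, 0, 0, 0, 0],
    [0, -350, -100, 0, 0, 0, 0],
    [0, -380, -100, 0, 0, 0, 0],
    [0, -380, -100, 0, 0, 0, 0],
    [0, -380, -100, 0, 0, 0, 0]
  ]
}}

```text
t: 15.37
tool_pos: [568.0, 191.5, 359.2]
orientation: [-1.289, 1.078, -1.078]
contact_force: [0.4, -0.6, 0.4]
gripper_width: 0.498
```

Run:
```python
from station import r
from h import *
st=r.sense();print(st['t'],st['tool_pos'])
for n,b in(('side',(300,170,195,190)),('top',(325,90,140,190))):
    d=r.read_camera(n);pickle.dump(d,open(f'pics/{n}4.pkl','wb'));crop(d,*b,3 if n=='top' else 4,n[0]+'10')
```

```text
15.3667 [568.01982889 191.53189103 359.16515142]
```

View pics/s10.png

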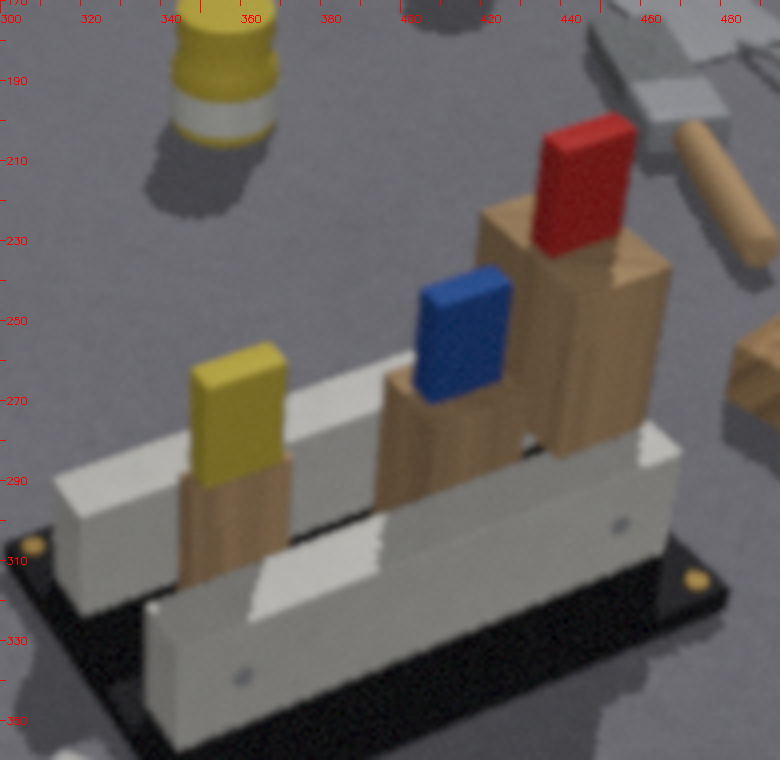

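View pics/t10.png

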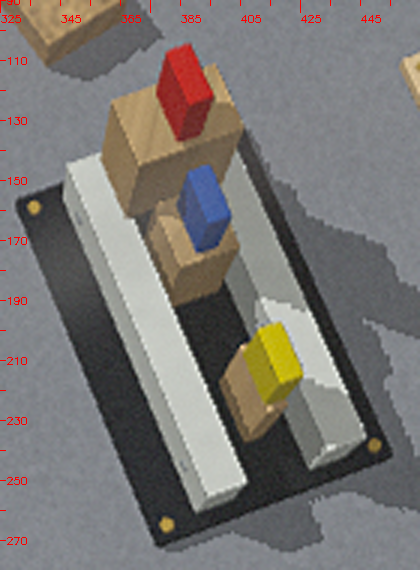

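Run:
```python
from fit import *
s=load('side4');t=load('top4');a=.1745
def loc(p):
    dx,dy=p[0]-555,p[1]+198.2;return np.round([np.cos(a)*dx+np.sin(a)*dy,-np.sin(a)*dx+np.cos(a)*dy,p[2]-a],3)
LR=[(-20,-30,62),(20,-30,62),(20,-30,137),(-20,30,137),(-16,7,182),(-16,-7,182),(16,-7,182),(16,7,182),(-16,-7,137),(16,-7,137)]
U=[(440,284.5),(460,277),(467.5,236.5),(420,223.5),(435.5,204),(438.5,208.5),(459,202.5),(455,198.5),(438.5,234),(455,228)]
p,e=fit([(s,LR,np.array(U))],[634,-184,.17]);print('side',p,loc(p),e.tolist())
k=3;q=lambda l:[(325+x/k,90+y/k) for x,y in l]
UT=q([(112,100),(217,65),(243,126),(132,215)][:0]+[(167,52),(190,44),(212,102),(182,140)])
LT=[(16,7,182),(16,-7,182),(-16,-7,182),(-16,7,182)]
LT+= [(20,30,137),(20,-30,137),(-20,-30,137),(-20,30,137)];UT+=q([(110,100),(217,65),(243,126),(137,158)])
p,e=fit([(t,LT,np.array(UT))],[634,-184,.17]);print('top',p,loc(p),e.tolist())
UT=q([(180,174),(211,166),(231,213),(201,251)]);
p,e=fit([(t,[(16,7,132),(16,-7,132),(-16,-7,132),(-16,7,132)],np.array(UT))],[589,-190,.17]);print('blue top',loc(p),e.tolist())
```

```text
side [ 6.33313833e+02 -1.85897405e+02  1.78208412e-01] [ 7.926e+01 -1.481e+00  4.000e-03] [[-1.2, 1.1], [1.0, 0.1], [0.8, -0.1], [-0.7, -1.1], [-0.9, -0.6], [2.3, -0.1], [0.9, -0.4], [-1.5, -1.2], [-1.4, 1.1], [0.6, 0.7]]
top [ 6.32915605e+02 -1.83980114e+02  1.34418025e-01] [ 7.9201e+01  4.7700e-01 -4.0000e-02] [[-1.0, 0.7], [0.1, 0.7], [0.3, 0.1], [1.4, -9.7], [-0.2, 0.7], [-0.2, 1.2], [0.1, 3.1], [-0.6, 3.8]]
blue top [ 3.2833e+01  2.2860e+00 -1.6000e-02] [[0.6, 1.4], [-1.4, 1.2], [-0.4, 3.6], [1.2, -6.2]]
```

```bash
python3 -c "
from station import r
print(r.finish_job())"
```

```text
the job is handed in; nothing more can be done
None
```

The slot is 48 mm wide: I measured 48.7 mm in the top picture, and the 36 mm blue leaf went down while the 60 mm red one did not. I handed the job in at about 15.5 s of the 58 s allowed.

- **Blue leaf:** it stands on the slot floor, with the tool stopping where a seated leaf should put it, at about 8 N. The side picture puts it about 34 mm from the stand's middle along the slot. That is the middle of the free part, and it is about 1 mm off the slot's centre line.
- **Red leaf:** it came to rest on the rail tops with 13.5 N upward and would not go down. I left it upright across the mouth, about 79 mm from the middle, within about 1.5 mm of the centre line and about 5 mm clear of the blue leaf.
- **Yellow leaf:** I did not touch it, and the final pictures still show it standing in the slot. The red leaf is the thickest, so there was none left to leave on the bench.

The arm was clear of everything, with the gripper empty, when I handed in.

**Weak points in the last checks:** in the last top-picture fits, some corner points were off by 3 to 10 pixels, probably because I misread the lower grip-top corner. That fit put the blue leaf about 2 mm off centre on the other side. For the red leaf, the side and top fits differ by 2 mm across the slot and by about 2.5° in turn. The pictures themselves show all three leaves upright.

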